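# Shut and bolt the hamster house

### The job

The hamster house stands with its roof hatch open: shut the hatch without slamming it and press it down on its buffers. Then lift the handle of the brass bolt out of its rear notch, slide the bolt across through the staple on the hatch, feel for the front notch (the slot runs on past it) and turn the handle right down into it, so that the hatch is held shut. Leave everything that stands on and around the house where it is.

Things in the scene. Friction and masses are not known exactly. Their poses are not given: they have to be found in the camera images.
- house: pet house of cream-painted boards, fixed; lengths in mm. Origin: centre of underside; x to its back, y to its left (hinge end), z up. 260 (x) x 380 (y), roof top z=150: right half (y<0) fixed, left half the hatch. Bolt axis along y at x=0, z=182. Barrel (radius 16, y -115 to about -16) on a batten 46 wide; slot along its top, a notch down its -x side at the slot's rear and another near its front
- hatch (a joint): hatch angle, rad: 0 flush shut, grows as it opens, at most 1.45. Hinge line along house x at y=+176, z=150; board 232 (x) x 172 x 12. Stiff hinge: stays where it is left (2 N at the free edge moves it). Two sprung rubber buffers meet the free edge from 0.04 rad down; some 10 N there takes it to 0; let go, it comes up to about 0.025, low enough for the bolt's round nose to draw it down to 0.01
- bolt (a joint): slide of the brass bolt, m, along house +y: 0 drawn back, handle in the rear notch. The front half of the barrel is fitted separately, so its notch lies anywhere from 0.046 to 0.060 (not measured: feel for it); the slot runs on 14 mm past it. Rod 14 thick, nose at house y = -8 + slide. Slides with the handle upright; takes 3 N, 5 to 8 N in the staple. A hatch standing 10 mm or more up blocks it
- bolt_handle (a joint): turn of the bolt's handle about the rod, rad: 0 upright in the slot, grows as it is turned down towards house -x, 1.4 fully down; stop at -0.06. Starts down in the rear notch; friction (0.05 N m) holds it where it is left. Notches are 12 wide, the stem 8: it goes down only within 2 mm of a notch's middle, elsewhere the slot's wall stops it at about 0.2 (0.35 if leaned on with 12 N)
- bolt_knob (a point): centre of the brass ball knob (23 across, 22 tall) on the handle, 48 from the rod's axis: at house (-48 sin t, -95 + slide, 182 + 48 cos t) mm for handle turn t. Bare roof below it; 25 or more free on either side along the bolt for fingers. Pinched along the bolt's axis it can be swung and slid with the tool upright, the ball turning between the fingers (5 to 15 N, more with a harder grip)
- hatch_edge (a point): middle of the hatch's free edge, on its outer face: at house (0, 176 - 174 cos h, 150 + 174 sin h) for hatch angle h. On that face by the edge stand the staple with its packing block (house x -23..23, 49 high, within 52 of the edge) and a wooden knob (26 wide, 24 high, at house x +75, 28 from the edge); elsewhere it is bare board to push on
- staple (a point): centre of the brass staple's opening on the hatch, 21 wide and 21 high, through which the rod goes: 32 above the outer face, 153 from the hinge line; with the hatch shut at house (0, 23, 182) mm
- seed_jar: amber glass jar with wooden lid, 62 wide, 85 tall, loose on the fixed half of the roof behind the bolt (house x +80..95, y -150..-135); bystander. Origin: centre of its underside
- dish: small white dish, 68 wide, 26 tall, loose on the roof behind the bolt (house x +82..92, y -65..-50); bystander. Origin: centre of its underside
- water_bottle: clear pet drinking bottle, 60 wide, 168 tall, standing on the table close to the house's right end; bystander. Origin: centre of its underside
- mug: blue mug, 80 wide, 92 tall, on the table to the right; bystander. Origin: centre of its underside
- book: hardback book 190 x 130 x 26 lying on the table to the right; bystander. Origin: centre of its underside
- remote: black remote control 170 x 45 x 18 lying on the table to the left; bystander. Origin: centre of its underside
- vase: glass vase with green sprigs, 82 wide, 120 tall to its rim, sprigs to 190, on the table to the left; bystander. Origin: centre of its underside

How it is judged:
By the outcome, as a careful person would: the job done as asked, in the order asked, and still so for the second after the job is handed in, with the robot touching nothing.
It also fails if it takes over 67 s, if anything falls off the work surface, if the arm or the gripper's body presses on something with over 40 N, if the wrist force passes 120 N, or if a joint passes its speed limit or range.

### The arm

A 6-joint arm with a two-finger parallel gripper is mounted at the origin on the work surface. World frame = base frame: x ahead of the robot, y to its left, z up, the work surface at z = 0. Lengths are in mm, angles in degrees, forces in N, time in s.
With the tool pointing down it reaches from about 300 to 850 mm from the base axis. Payload 4.2 kg.
Tool frame: the origin (TCP) lies at the very end of the fingers, on their centre line; the grasp point (between the pads) lies 19 mm behind it; z points along the fingers, y is the line along which they close (so a half turn about z gives the same grasp; the last joint's range is limited). The gripper opens to 91 mm and grips with 3 to 60 N. Pads are 32 mm wide; open, the fingers measure 118 mm over their backs; the gripper's body (76 mm by 178 mm) begins 60 mm behind the grasp point.
Start: joints at [75.745, 18.312, 89.639, -0, 72.044, -1.146], TCP at [130.416, 560.031, 213.976] pointing down, gripper open.
Joint ranges: [-177.97, 177.97], [-48.28, 115.42], [12.27, 149.76], [-77.06, 257.06], [2.81, 150.46], [-146.56, 146.56]. Speed limits (degrees/s): [147.25, 147.25, 180, 180, 180, 180].

### API

Orientations are given as [roll, pitch, yaw] about the fixed x, y, z axes, in that order (R = Rz(yaw) Ry(pitch) Rx(roll)).
In Python, from workcell import env gives the robot as it stands.
- The arm moves only by the shell command python3 -m pendant 'ROWS' [FORCE]. ROWS is a JSON object of lists of equal length, an entry for each row: "translation": the shift along the tool's x, y, z in mm, a list of three; "roll": the turn about the tool's z in rad; "hand": the closure in counts, from 0 (fully open) to 255 (shut). In form: {"translation": [[dx, dy, dz], ...], "roll": [roll, ...], "hand": [hand, ...]}. A call has exactly 8 rows; each row shifts and turns the commanded pose from where the row before left it, along the tool's axes as they then stand; what a row does not reach is not made up. A row lasts 1/12 s, in which the tool goes at most 41.7 mm and 7.16 degrees, less where a joint would pass 70% of its speed; a pose out of reach is approached as far as the arm can. A call with a gripper value outside its range is refused whole. The fingers move at their own pace and stop on an object; FORCE is the grip in N (left out, the last holds). Time passes only in rows, so rows that do not move let the fingers close, or fill a call up. It gives the time, the measured TCP pose, the force, the opening and the grip force at its end, in the units of the state.
- env.state(): the state, without advancing time (a new reading comes with each control period).
- env.grab_frame(name): name is "side" or "top" or "wrist"; returns a dict with "frame" (400x640x3 uint8, red, green, blue), "z_map" (400x640 float32, mm along the optical axis (not along the pixel's ray), 0 where there is no reading), "fx", "fy", "cx", "cy" (pixels), "pose" (4x4, takes a point from camera to world coordinates). Camera axes: x right, y down, z forward; pixel columns grow to the right and rows downward; lengths in mm; the calibration is good to about 2 mm. A picture is of the moment at which its call begins.
- env.job_done(): hands the job in; it is judged then, once.
Trained networks look in a picture, given as the dict that the camera call returned (one of the last four; its "shot" number tells which), for a name from the list of things; names that differ only in an ending like _2 or _b are one class to them, and where a whole thing is asked for, a point or a joint stands for the part that bears it (a point fixed in the world has none). Each returns a list of dicts, best first, with "score" (0 to 1); they miss things now and then, are a little off and sometimes report something else, mostly with a low value. They report only what shows in the picture. A call takes as long as a camera call.
- env.recognise(picture, label): "rect" ([centre column, centre row, width, height] in pixels, round what is visible of it).
- env.regions_of(picture, label): "pixels" (400x640 bool, what is visible of it) and "rect" ([centre column, centre row, width, height] in pixels, round what is visible of it).
The state is a dict: "time_s": time; "qpos": joint angles; "qvel": joint speeds; "effort": joint torques, N m; "ee_pos": TCP position; "ee_rot": TCP orientation; "force": force on the tool from outside, world axes, zero at the start; "torque": the same for the moment, N m; "gripper_width": finger opening in mm; "gripper_force": force on a finger pad.
Only numpy, scipy, OpenCV 4.12 (cv2) and the standard library are available. Lean on these libraries where they do the work, as an engineer would, in place of code of your own. Each camera call takes 0.05 s, during which the arm holds its last target. There are 200 camera calls.

## Working session

There is one attempt and no reset: what is moved stays moved. The work goes in short steps, Python scripts to look and compute and a shell command to move; the robot and the scene stay as the last step left them, time stands still between calls to the robot, and variables do not carry over. Pictures are saved under pics/ and viewed, at most 10 in all, crops included, and the job is handed in when it is done.

```bash
mkdir -p pics; cat > h.py <<'E'
import numpy as np, cv2
from workcell import env
def w(p,c,r,d=None):
    z=p["z_map"]
    if d is None:
        q=z[int(r)-1:int(r)+2,int(c)-1:int(c)+2]; q=q[q>0]; d=np.median(q) if q.size else np.nan
    return (p["pose"]@np.array([(c-p["cx"])/p["fx"]*d,(r-p["cy"])/p["fy"]*d,d,1]))[:3]
def cloud(p):
    v,u=np.mgrid[0:400,0:640]; z=p["z_map"]
    a=np.stack([(u-p["cx"])/p["fx"]*z,(v-p["cy"])/p["fy"]*z,z,np.ones_like(z)],-1)
    return (a@np.array(p["pose"]).T)[...,:3]
E
python3 - <<'E'
from h import *
print(env.state())
ims=[]
for n in("top","side"):
    p=env.grab_frame(n); ims.append(p["frame"]); C=cloud(p)
    for l in("house","hatch","bolt_knob","staple","hatch_edge","seed_jar","dish","water_bottle","bolt"):
        try:
            for r in env.regions_of(p,l)[:1]:
                m=r["pixels"]&(p["z_map"]>0); q=C[m]
                print(n,l,round(r["score"],2),np.round(r["rect"]),np.round(np.median(q,0)),np.round(np.percentile(q,2,0)),np.round(np.percentile(q,98,0)))
        except Exception as e: print(l,e)
    cv2.imwrite(f"pics/{n}0.png",p["frame"][...,::-1])
E
```

```text
{'time_s': 0.0, 'qpos': array([ 7.57454724e+01,  1.83511526e+01,  8.97057082e+01, -1.15430182e-03,
        7.20406298e+01, -1.14612659e+00]), 'qvel': array([-0.02284854,  0.06717796, -0.01148248, -0.02779981,  0.06701597,
       -0.16104395]), 'effort': array([ 5.16451619e-04, -4.12466276e+01, -2.31967360e+01,  7.26765348e-02,
        4.56984295e-02, -1.28704614e-04]), 'ee_pos': array([130.29539516, 559.54766909, 213.12987503]), 'ee_rot': array([-1.79902507e+02, -8.52807541e-04,  1.66891955e+02]), 'force': array([-0.01405469, -0.42179413,  0.19233986]), 'torque': array([ 0.02528124,  0.02106058, -0.0037612 ]), 'gripper_force': 0.0, 'gripper_width': 90.91785725225468}
top house 0.58 [346. 205. 129.  96.] [548. -77. 154.] [ 434. -273.   34.] [695.  94. 267.]
top hatch 0.69 [182. 202.  33.  50.] [580. 460.  18.] [501. 414.   0.] [653. 508.  25.]
top staple 0.87 [311. 203.  52.  82.] [554.  14. 213.] [447. -50. 154.] [667.  87. 278.]
top hatch_edge 0.59 [311. 202.  56.  83.] [552.  12. 214.] [449. -51. 155.] [665.  84. 278.]
top seed_jar 0.89 [388. 173.  23.  24.] [ 648. -217.  235.] [ 6
[... 498 characters left out ...]
 [660.  81. 284.]
side bolt_knob 0.68 [352. 228.  18.   7.] [ 526. -187.  200.] [ 515. -196.  172.] [ 558. -165.  209.]
side staple 0.86 [310. 187.  94.  47.] [539. -25. 256.] [438. -58.  48.] [765. 221. 284.]
side hatch_edge 0.73 [308. 185.  94.  48.] [541. -25. 255.] [438. -58.  35.] [763. 267. 283.]
side seed_jar 0.84 [398. 217.  22.  36.] [ 637. -233.  210.] [ 623. -252.  156.] [ 675. -200.  238.]
side dish 0.89 [371. 210.  20.  19.] [ 665. -136.  167.] [ 626. -174.    3.] [843.  -8. 179.]
side water_bottle 0.93 [395. 300.  27.  53.] [ 532. -357.   89.] [ 519. -375.    1.] [ 592. -309.  149.]
side bolt 0.61 [356. 227.  30.  24.] [ 531. -187.  196.] [ 514. -212.  153.] [ 572. -126.  209.]
```

View pics/top0.png

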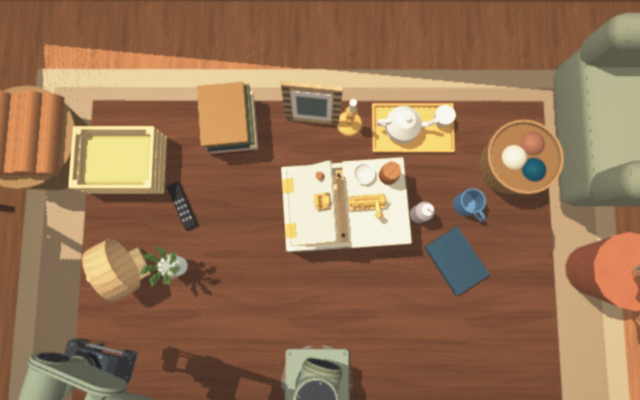

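View pics/side0.png

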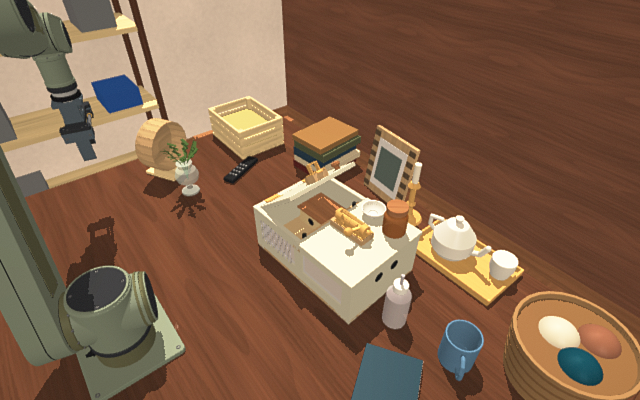

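The top view shows the house at columns 283–411, rows 158–250. The hatch half-opens at the left with its edge near column 340, the bolt is at (367,205), and the jar and dish stand behind it at (390,172) and (364,174). The side view agrees with this. Next I fit the house pose.

```bash
python3 - <<'E'
from h import *
P={}
for n in("top","side"):
    p=env.grab_frame(n); C=cloud(p).reshape(-1,3)
    box=(C[:,0]>380)&(C[:,0]<740)&(C[:,1]>-310)&(C[:,1]<150)
    q=C[box]
    # fixed roof plane
    r=q[(abs(q[:,2]-150)<6)]
    pts=r[:,:2].astype(np.float32)
    # largest cluster via raster
    g=np.zeros((180,240),np.uint8); ij=((pts-[380,-310])/2).astype(int); 
    for i,j in ij:
        if 0<=i<180 and 0<=j<240: g[i,j]=255
    g=cv2.morphologyEx(g,cv2.MORPH_CLOSE,np.ones((7,7),np.uint8))
    k,lab,st,ce=cv2.connectedComponentsWithStats(g)
    for b in np.argsort(-st[1:,4])[:2]+1:
        ii=np.argwhere(lab==b).astype(np.float32)*2+[381,-309]
        print(n,"roof",cv2.minAreaRect(ii.astype(np.float32)),np.median(r[:,2]))
    for l in("bolt","bolt_knob","hatch"):
        R=env.recognise(p,l)
        print(l,[(np.round(a["rect"]),round(a["score"],2)) for a in R[:3]])
    # barrel
    hi=q[(q[:,2]>186)&(q[:,2]<204)&(q[:,1]<-70)&(q[:,0]<600)]
    if len(hi)>5: print("barrel",hi.min(0),hi.max(0),cv2.fitLine(hi[:,:2].astype(np.float32),cv2.DIST_HUBER,0,.01,.01).ravel())
    a=q[(q[:,2]>225)&(q[:,1]>-70)]; print("hatch hi",len(a),a.min(0),a.max(0))
    cv2.imwrite(f"pics/c_{n}.png",cv2.resize(p["frame"][130:270,240:440],None,fx=4,fy=4,interpolation=cv2.INTER_CUBIC)[...,::-1])
E
```

```text
top roof ((565.64208984375, -89.44087219238281), (270.35040283203125, 384.4356384277344), 4.184916019439697) 151.09603447778136
top roof ((656.3845825195312, -142.923095703125), (23.852108001708984, 25.51620864868164), 56.30992889404297) 151.09603447778136
bolt [(array([370., 208.,  19.,  17.]), 0.6)]
bolt_knob [(array([380., 208.,   7.,  16.]), 0.47)]
hatch [(array([311., 205.,  50.,  85.]), 0.95), (array([423., 214.,  20.,  19.]), 0.32)]
barrel [ 515.22171665 -210.76028976  186.02332324] [586.08772973 -96.38596966 203.75975139] [ 3.1224495e-02 -9.9951237e-01  5.6857434e+02 -1.5385405e+02]
hatch hi 2484 [385.63012357 -60.79074031 225.08613152] [ 677.80536109   11.70775169 1523.35571759]
side roof ((563.2293701171875, -88.98231506347656), (271.9658203125, 385.9367980957031), 4.398705005645752) 150.91454769733207
side roof ((607.0, 107.0), (0.0, 0.0), 0.0) 150.91454769733207
bolt [(array([355., 225.,  26.,  23.]), 0.74)]
bolt_knob [(array([352., 231.,  19.,   8.]), 0.55)]
hatch [(array([307., 188.,  90.,  51.]), 0.85), (array([340., 243., 166., 165.]), 0.47)]
barrel [ 513.48410699 -212.89580276  186.21990814] [586.25103218 -97.34751829 203.68013798] [ 2.1498648e-02 -9.9976885e-01  5.6255200e+02 -1.6060712e+02]
hatch hi 861 [441.71426932 -61.45585872 225.18891716] [677.12564492   5.10143707 292.68546076]
```

```bash
python3 -m pendant '{"translation":[[-20,-30,-12],[-30,-30,-12],[-30,-35,-12],[-35,-38,0],[-35,-38,0],[-35,-38,0],[-35,-38,0],[-35,-38,0]],"roll":[0,0,0,0,0,0,0,0],"hand":[0,0,0,0,0,0,0,0]}'
```

```text
time_s: 2.07
ee_pos: [286.0, 273.4, 248.1]
ee_rot: [179.9, 0.0, 166.9]
force: [1.3, 0.2, 0.0]
gripper_width: 91.1
gripper_force: 0.0
```

```bash
python3 -m pendant '{"translation":[[-20,-12,-25],[-22,-20,-25],[-22,-22,-25],[-22,-22,-22],[-22,-22,-20],[-22,-24,-15],[-22,-24,-15],[-22,-24,-15]],"roll":[0,0,0,0,0,0,0,0],"hand":[0,0,0,0,0,0,0,0]}'; python3 -m pendant '{"translation":[[-20,-20,0],[-20,-20,0],[-20,-20,0],[-20,-20,0],[-15,-15,0],[-10,-10,0],[0,0,0],[0,0,0]],"roll":[-0.06,-0.06,-0.06,-0.06,-0.06,0,0,0],"hand":[0,0,0,0,0,0,0,0]}'
python3 - <<'E'
from h import *
p=env.grab_frame("wrist"); np.savez("w.npz",z=p["z_map"],pose=p["pose"])
cv2.imwrite("pics/w1.png",p["frame"][...,::-1]); print(p["pose"],p["fx"]); C=cloud(p)
for l in("bolt_knob","staple","bolt","hatch","seed_jar","dish"):
    for r in env.regions_of(p,l)[:1]:
        m=r["pixels"]&(p["z_map"]>0); q=C[m]
        print(l,round(r["score"],2),np.round(r["rect"]),np.round(np.median(q,0)),np.round(np.percentile(q,2,0)),np.round(np.percentile(q,98,0)))
E
```

```text
time_s: 2.73
ee_pos: [416.8, 68.6, 410.9]
ee_rot: [180.0, 0.1, 166.9]
force: [0.3, -0.1, 0.4]
gripper_width: 91.5
gripper_force: 0.0
time_s: 3.4
ee_pos: [510.3, -43.8, 409.4]
ee_rot: [179.9, -0.1, -176.0]
force: [-0.0, 0.3, -0.3]
gripper_width: 91.2
gripper_force: 0.0
[[-6.96248855e-02  9.60098578e-01  2.70856228e-01  4.33370285e+02]
 [ 9.97571701e-01  6.65317905e-02  2.05966761e-02 -4.97399496e+01]
 [ 1.75428961e-03  2.71632550e-01 -9.62399439e-01  5.80288915e+02]
 [ 0.00000000e+00  0.00000000e+00  0.00000000e+00  1.00000000e+00]] 358.1416073001998
bolt_knob 0.73 [192. 193.  26.  47.] [ 528. -182.  200.] [ 515. -211.  150.] [ 562. -174.  208.]
staple 0.96 [373. 226. 127. 227.] [525.  -2. 225.] [444. -54. 154.] [664.  81. 285.]
bolt 0.65 [224. 195.  97.  55.] [ 560. -179.  190.] [ 516. -208.  182.] [573. -98. 207.]
hatch 0.17 [ 34. 180.  66.  78.] [ 578. -475.   46.] [ 543. -540.    3.] [ 620. -464.   92.]
seed_jar 0.89 [165. 266.  47.  36.] [ 626. -222.  201.] [ 623. -239.  157.] [ 633. -210.  236.]
dish 0.88 [249. 271.  30.  26.] [ 652. -132.  160.] [ 625. -147.  154.] [ 669. -111.  177.]
```

View pics/w1.png

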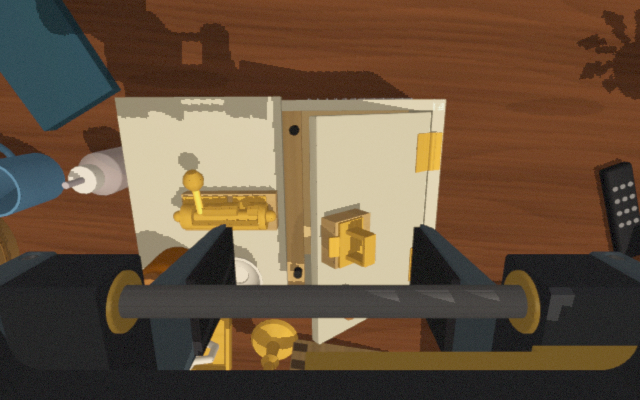

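The wrist view shows the knob at (193,181), the barrel at about (175–275, 215), the staple at (350,240) and the hatch's free edge near column 312. I'll refine the pose from this view.

```bash
python3 - <<'E'
from h import *
d=np.load("w.npz"); p=dict(z_map=d["z"],pose=d["pose"],fx=358.14,fy=358.14,cx=320,cy=200)
C=cloud(p)
# corners of roof at z 150: near-left(118,99), near-right (445,99)
for c,r in((122,101),(276,101),(440,103),(193,181),(193,176),(200,210),(222,216),(262,216)): print(c,r,np.round(w(p,c,r),1))
# hatch plane
m=np.zeros((400,640),bool); m[130:200,325:405]=1; q=C[m]; 
c=q.mean(0); u,s,v=np.linalg.svd(q-c); n=v[2]*np.sign(v[2][2]); print("hatch n",n,c, "angle",np.arctan2(np.hypot(n[0],n[1]),n[2]),"hinge dir yaw",np.degrees(np.arctan2(-n[0],n[1])), "res",np.std((q-c)@n))
# edge in rows
for r in(140,160,180,200):
    row=C[r,300:330]; print(r,[tuple(np.round(x).astype(int)) for x in row[::3]])
k=C[168:194,182:206].reshape(-1,3); k=k[k[:,2]>195]; print("knob",k.min(0),k.max(0),k.mean(0),len(k))
b=C[198:230,182:265].reshape(-1,3); b=b[b[:,2]>190]; print("barrel",cv2.fitLine(b[:,:2].astype(np.float32),cv2.DIST_HUBER,0,.01,.01).ravel(),b.max(0),b.min(0))
E
```

```text
122 101 [ 451.6 -277.   150.6]
276 101 [439.2 -99.6 150.7]
440 103 [428.2  89.8 151.3]
193 181 [ 526.5 -177.9  208.1]
193 176 [ 521.7 -178.7  205.6]
200 210 [ 564.9 -177.5  188.9]
222 216 [ 569.7 -151.9  190.7]
262 216 [ 564.  -105.2  198.1]
hatch n [0.02140735 0.79931258 0.60053403] [493.94565222   1.49022107 223.13495608] angle 0.9266275132389719 hinge dir yaw -1.5341404502294262 res 14.806593513639243
140 [(np.int64(484), np.int64(-70), np.int64(132)), (np.int64(495), np.int64(-70), np.int64(34)), (np.int64(494), np.int64(-66), np.int64(34)), (np.int64(470), np.int64(-57), np.int64(254)), (np.int64(469), np.int64(-54), np.int64(257)), (np.int64(468), np.int64(-51), np.int64(263)), (np.int64(468), np.int64(-49), np.int64(261)), (np.int64(468), np.int64(-46), np.int64(258)), (np.int64(469), np.int64(-43), np.int64(255)), (np.int64(468), np.int64(-40), np.int64(255))]
160 [(np.int64(509), np.int64(-69), np.int64(132)), (np.int64(525), np.int64(-69), np.int64(33)), (np.int64(525), np.int64(-64), np.int64(33)), (np.int64(524), np.int64(-59), np.int64(35)), (np.int64(487), np.int64(-53)
[... 788 characters left out ...]
89), np.int64(-65), np.int64(33)), (np.int64(589), np.int64(-60), np.int64(33)), (np.int64(589), np.int64(-55), np.int64(32)), (np.int64(525), np.int64(-50), np.int64(256)), (np.int64(524), np.int64(-48), np.int64(259)), (np.int64(523), np.int64(-45), np.int64(262)), (np.int64(524), np.int64(-42), np.int64(260)), (np.int64(524), np.int64(-39), np.int64(258)), (np.int64(525), np.int64(-36), np.int64(254))]
knob [ 433.37028459 -191.4744904   195.15913399] [543.28162763 -49.7399496  580.28891524] [ 526.45878862 -178.60850449  206.72119714] 384
barrel [ 1.6978461e-01 -9.8548120e-01  5.6888232e+02 -1.4976636e+02] [587.71080454 -49.7399496  580.28891524] [ 433.37028459 -197.33028867  190.00182702]
```

```bash
python3 -m pendant '{"translation":[[3,6,5],[3,6,10],[3,6,15],[3,3,20],[0,0,20],[0,0,20],[0,0,15],[0,0,10]],"roll":[0,0,0,0,0,0,0,0],"hand":[255,255,255,255,255,255,255,255]}' 30; python3 -m pendant '{"translation":[[0,0,4],[0,0,5],[0,0,5],[0,0,5],[0,0,5],[0,-1,4],[0,-1,4],[0,-1,4]],"roll":[0,0,0,0,0,0,0,0],"hand":[255,255,255,255,255,255,255,255]}'
```

```text
time_s: 4.42
ee_pos: [495.6, -23.3, 292.8]
ee_rot: [180.0, -0.2, -175.9]
force: [0.4, 0.4, -0.1]
gripper_width: 41.2
gripper_force: 0.0
time_s: 5.08
ee_pos: [497.2, -27.0, 258.5]
ee_rot: [180.0, 0.0, -175.9]
force: [-0.6, 0.0, -0.3]
gripper_width: 0.5
gripper_force: 0.0
```

```bash
python3 -m pendant '{"translation":[[0,-2,4],[0,-2,4],[0,-2,4],[0,-2,4],[0,-2,4],[0,-2,4],[0,-2,4],[0,-2,4]],"roll":[0,0,0,0,0,0,0,0],"hand":[255,255,255,255,255,255,255,255]}'; python3 -m pendant '{"translation":[[0,-2,5],[0,-2,5],[0,-2,5],[0,-2,5],[0,-2,5],[0,-2,5],[0,-2,5],[0,-1,5]],"roll":[0,0,0,0,0,0,0,0],"hand":[255,255,255,255,255,255,255,255]}'
```

```text
time_s: 5.75
ee_pos: [498.3, -43.1, 226.4]
ee_rot: [180.0, 0.0, -175.9]
force: [-0.3, -0.5, 0.5]
gripper_width: 0.3
gripper_force: 0.2
time_s: 6.42
ee_pos: [499.3, -58.1, 186.2]
ee_rot: [-180.0, -0.0, -175.9]
force: [0.2, 0.2, 0.6]
gripper_width: 0.3
gripper_force: 0.1
```

```bash
python3 - <<'E'
from h import *
p=env.grab_frame("side"); cv2.imwrite("pics/s2.png",cv2.resize(p["frame"][120:320,200:460],None,fx=3,fy=3)[...,::-1])
E
```

```text
(no output)
```

View pics/s2.png

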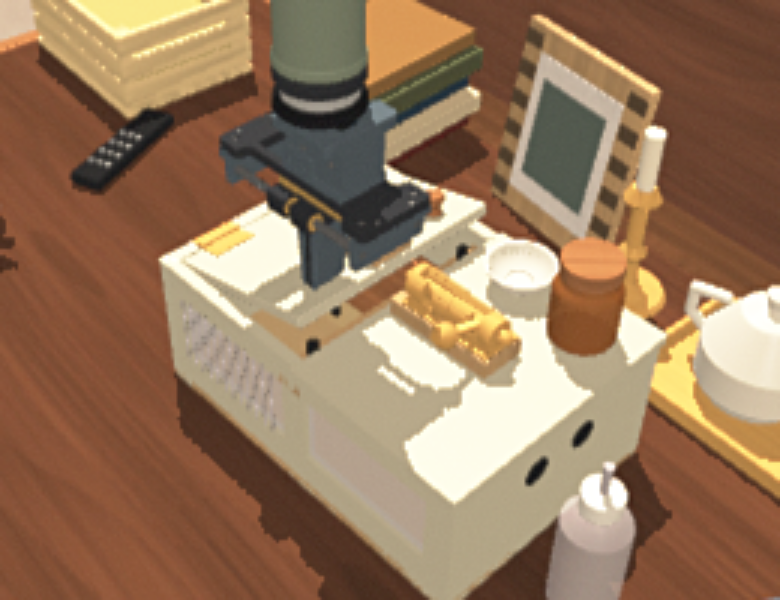

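The hatch is following the fingers: its free edge is at about (380,270) in the crop and low. I continue more slowly onto the buffers.

```bash
python3 -m pendant '{"translation":[[0,-1,4],[0,-1,4],[0,-1,3],[0,-1,3],[0,-1,3],[0,-1,3],[0,0,3],[0,0,2]],"roll":[0,0,0,0,0,0,0,0],"hand":[255,255,255,255,255,255,255,255]}'; python3 -m pendant '{"translation":[[0,0,1.5],[0,0,1.5],[0,0,1.5],[0,0,1.5],[0,0,1],[0,0,1],[0,0,1],[0,0,1]],"roll":[0,0,0,0,0,0,0,0],"hand":[255,255,255,255,255,255,255,255]}'
```

```text
time_s: 7.13
ee_pos: [499.6, -63.9, 161.4]
ee_rot: [180.0, -0.0, -175.9]
force: [0.2, 0.3, -0.0]
gripper_width: 0.5
gripper_force: 0.0
time_s: 7.8
ee_pos: [499.9, -63.9, 152.3]
ee_rot: [-180.0, 0.0, -175.9]
force: [-1.5, -1.1, 6.7]
gripper_width: 0.4
gripper_force: 3.2
```

```bash
python3 -m pendant '{"translation":[[0,0,1],[0,0,1],[0,0,1],[0,0,0.5],[0,0,0.5],[0,0,0],[0,0,0],[0,0,0]],"roll":[0,0,0,0,0,0,0,0],"hand":[255,255,255,255,255,255,255,255]}'
```

```text
time_s: 8.47
ee_pos: [499.9, -64.0, 150.1]
ee_rot: [-180.0, 0.1, -175.9]
force: [-4.0, -0.7, 15.2]
gripper_width: 0.3
gripper_force: 7.9
```

```bash
python3 -m pendant '{"translation":[[0,0,-3],[0,0,-8],[0,0,-15],[0,0,-20],[0,0,-25],[0,0,-25],[0,-15,-20],[-2,-20,-5]],"roll":[0,0,0,0,0,0,0,0],"hand":[255,255,255,255,255,115,115,115]}'; python3 -m pendant '{"translation":[[-3,-20,0],[-3,-20,0],[-3,-20,0],[-3,-15,0],[-2,-7,0],[0,0,0],[0,0,0],[0,0,0]],"roll":[0,0,0,0,0,0,0,0],"hand":[115,115,115,115,115,115,115,115]}'
python3 - <<'E'
from h import *
p=env.grab_frame("wrist"); C=cloud(p)
cv2.imwrite("pics/w2.png",p["frame"][...,::-1])
for l in("bolt_knob","bolt"):
    for r in env.regions_of(p,l)[:1]:
        m=r["pixels"]&(p["z_map"]>0); q=C[m]
        print(l,round(r["score"],2),np.round(r["rect"]),np.round(np.median(q,0)),np.round(np.percentile(q,2,0)),np.round(np.percentile(q,98,0)))
np.savez("w.npz",z=p["z_map"],pose=p["pose"])
E
```

```text
time_s: 9.13
ee_pos: [505.6, -98.2, 272.6]
ee_rot: [-179.9, 0.4, -175.8]
force: [0.2, -0.0, -0.6]
gripper_width: 17.7
gripper_force: 0.0
time_s: 9.8
ee_pos: [523.9, -178.5, 268.7]
ee_rot: [180.0, -0.0, -175.9]
force: [-0.7, -0.3, -0.7]
gripper_width: 49.9
gripper_force: 0.0
bolt_knob 0.62 [314. 232.  32.  63.] [ 526. -184.  203.] [ 515. -194.  188.] [ 563. -175.  208.]
bolt 0.9 [349. 239. 150.  77.] [ 549. -183.  192.] [ 515. -210.  183.] [ 575. -100.  208.]
```

View pics/w2.png

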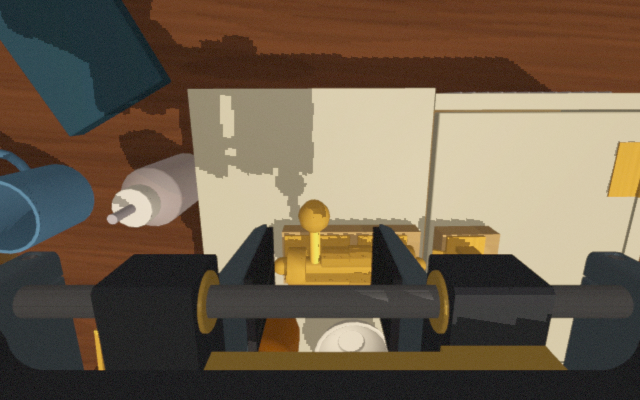

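```bash
python3 - <<'E'
from h import *
d=np.load("w.npz"); p=dict(z_map=d["z"],pose=d["pose"],fx=358.14,fy=358.14,cx=320,cy=200)
C=cloud(p)
for c,r in((314,205),(314,216),(314,226),(304,216),(324,216),(316,262),(275,265),(340,262)): print(c,r,np.round(w(p,c,r),1))
k=C[195:235,295:333].reshape(-1,3); k=k[(k[:,2]>190)&(k[:,2]<215)]
f=np.linalg.lstsq(np.c_[2*k,np.ones(len(k))],(k**2).sum(1),rcond=None)[0]; print(f[:3],np.sqrt(f[3]+f[:3]@f[:3]),np.percentile(k,[2,98],0),len(k))
for c,r in((480,180),(430,180),(445,150),(600,150),(432,95)): print(c,r,np.round(w(p,c,r),1))
E
```

```text
314 205 [ 517.6 -183.2  202.6]
314 216 [ 523.8 -182.7  207.8]
314 226 [ 531.1 -182.2  207.6]
304 216 [ 525.1 -189.6  205.5]
324 216 [ 524.1 -175.8  205.4]
316 262 [ 567.2 -178.5  188.3]
275 265 [ 572.3 -209.9  187.5]
340 262 [ 562.7 -160.8  195. ]
[ 527.53661134 -182.96736067  196.39844679] 11.905991950732346 [[ 516.00070397 -192.76219508  195.6211052 ]
 [ 540.58032609 -173.06851019  208.59780044]] 836
480 180 [501.1 -49.3 154.2]
430 180 [505.4 -87.7 147.3]
445 150 [478.8 -82.2 154.9]
600 150 [470.2  43.3 151.9]
432 95 [437.9 -97.9 150.9]
```

```bash
python3 -m pendant '{"translation":[[-1,-1,10],[-1,-2,14],[-1,-2,16],[0,0,16],[0,0,14],[0,0,12],[0,0,8],[0,0,2]],"roll":[0,0,0,0,0,0,0,0],"hand":[115,115,115,115,115,115,115,115]}' 20; python3 -m pendant '{"translation":[[0,0,0],[0,0,0],[0,0,0],[0,0,0],[0,0,0],[0,0,0],[0,0,0],[0,0,0]],"roll":[0,0,0,0,0,0,0,0],"hand":[215,215,215,215,215,215,215,215]}'
```

```text
time_s: 10.62
ee_pos: [526.4, -183.6, 174.8]
ee_rot: [179.9, -0.2, -175.9]
force: [-0.2, -0.1, 0.6]
gripper_width: 49.8
gripper_force: 0.0
time_s: 11.28
ee_pos: [527.6, -184.5, 177.1]
ee_rot: [-180.0, 0.0, -175.9]
force: [0.7, -1.1, 1.1]
gripper_width: 21.0
gripper_force: 20.0
```

```bash
python3 -m pendant '{"translation":[[-1.2,0,-3.6],[-1.5,0,-3.5],[-1.9,0,-3.3],[-2.1,0,-3.2],[-2.4,0,-3],[-2.6,0,-2.9],[-2.8,0,-2.6],[-3,0,-2.4]],"roll":[0,0,0,0,0,0,0,0],"hand":[215,215,215,215,215,215,215,215]}'
```

```text
time_s: 11.95
ee_pos: [544.5, -183.0, 201.6]
ee_rot: [-180.0, -0.1, -175.9]
force: [-1.8, -2.8, -0.9]
gripper_width: 20.9
gripper_force: 20.0
```

```bash
python3 -m pendant '{"translation":[[-3.2,0,-2.1],[-3.3,0,-1.9],[-3.5,0,-1.6],[-3.6,0,-1.3],[-3.7,0,-1],[-3.7,0,-0.7],[-3.6,0,-0.4],[-3.6,0,-0.2]],"roll":[0,0,0,0,0,0,0,0],"hand":[215,215,215,215,215,215,215,215]}'
```

```text
time_s: 12.62
ee_pos: [573.9, -180.9, 211.1]
ee_rot: [-180.0, 0.1, -175.9]
force: [-2.2, -3.5, 3.2]
gripper_width: 20.9
gripper_force: 20.0
```

```bash
python3 -m pendant '{"translation":[[0,1,0],[0,2,0],[0,2,0],[0,2,0],[0,2,0],[0,2,0],[0,2,0],[0,2,0]],"roll":[0,0,0,0,0,0,0,0],"hand":[215,215,215,215,215,215,215,215]}'; python3 -m pendant '{"translation":[[0,2,0],[0,2,0],[0,2,0],[0,2,0],[0,2,0],[0,2,0],[0,2,0],[0,2,0]],"roll":[0,0,0,0,0,0,0,0],"hand":[215,215,215,215,215,215,215,215]}'
```

```text
time_s: 13.28
ee_pos: [572.6, -165.8, 211.0]
ee_rot: [-180.0, 0.1, -175.9]
force: [0.7, -2.5, 5.4]
gripper_width: 21.0
gripper_force: 20.0
time_s: 13.95
ee_pos: [571.6, -151.5, 211.1]
ee_rot: [-179.8, 0.1, -175.9]
force: [1.1, -7.7, 4.4]
gripper_width: 21.1
gripper_force: 20.0
```

```bash
python3 -m pendant '{"translation":[[0,2,0],[0,2,0],[0,2,0],[0,2,0],[0,2,0],[0,2,0],[0,1,0],[0,0,0]],"roll":[0,0,0,0,0,0,0,0],"hand":[215,215,215,215,215,215,215,215]}'
```

```text
time_s: 14.62
ee_pos: [570.6, -138.2, 211.1]
ee_rot: [-179.8, 0.1, -175.9]
force: [0.3, -6.9, 3.9]
gripper_width: 21.1
gripper_force: 20.0
```

```bash
python3 -m pendant '{"translation":[[2,0,0],[2,0,0.2],[2,0,0.3],[1.5,0,0.3],[1,0,0.2],[0.5,0,0],[0,0,0],[0,0,0]],"roll":[0,0,0,0,0,0,0,0],"hand":[215,215,215,215,215,215,215,215]}'
```

```text
time_s: 15.28
ee_pos: [562.3, -138.8, 210.3]
ee_rot: [-179.8, 0.2, -175.9]
force: [2.1, -6.7, 5.2]
gripper_width: 21.0
gripper_force: 20.0
```

```bash
python3 -m pendant '{"translation":[[1,0,0.2],[1,0,0.2],[1,0,0.2],[0,0,0],[0,0,0],[0,0,0],[0,0,0],[0,0,0]],"roll":[0,0,0,0,0,0,0,0],"hand":[215,215,215,215,215,215,215,215]}'
```

```text
time_s: 15.95
ee_pos: [559.6, -139.0, 209.7]
ee_rot: [-179.8, 0.3, -175.9]
force: [2.2, -6.5, 4.3]
gripper_width: 21.1
gripper_force: 20.0
```

```bash
python3 -m pendant '{"translation":[[1,0,0.2],[1,0,0.2],[0,0,0],[0,0,0],[0,0,0],[0,0,0],[0,0,0],[0,0,0]],"roll":[0,0,0,0,0,0,0,0],"hand":[215,215,215,215,215,215,215,215]}'
```

```text
time_s: 16.62
ee_pos: [558.4, -139.1, 209.4]
ee_rot: [-179.8, 0.4, -175.9]
force: [3.8, -5.6, 3.7]
gripper_width: 20.9
gripper_force: 20.0
```

```bash
python3 -m pendant '{"translation":[[0,0.5,0],[0,0.5,0],[0,0.5,0],[0,0.5,0],[0,0.5,0],[0,0.5,0],[0,0,0],[0,0,0]],"roll":[0,0,0,0,0,0,0,0],"hand":[215,215,215,215,215,215,215,215]}'; python3 -m pendant '{"translation":[[0,0.5,0],[0,0.5,0],[0,0.5,0],[0,0.5,0],[0,0.5,0],[0,0.5,0],[0,0,0],[0,0,0]],"roll":[0,0,0,0,0,0,0,0],"hand":[215,215,215,215,215,215,215,215]}'
```

```text
time_s: 17.28
ee_pos: [557.3, -136.3, 209.1]
ee_rot: [-179.8, 0.2, -175.9]
force: [2.2, -5.6, 3.8]
gripper_width: 21.0
gripper_force: 20.0
time_s: 17.95
ee_pos: [556.8, -133.4, 209.0]
ee_rot: [-179.8, 0.2, -175.9]
force: [1.1, -7.5, 4.3]
gripper_width: 21.1
gripper_force: 20.0
```

```bash
python3 -m pendant '{"translation":[[1,0,0.25],[1,0,0.25],[1,0,0.3],[0,0,0],[0,0,0],[0,0,0],[0,0,0],[0,0,0]],"roll":[0,0,0,0,0,0,0,0],"hand":[215,215,215,215,215,215,215,215]}'
```

```text
time_s: 18.62
ee_pos: [553.5, -133.6, 207.9]
ee_rot: [-179.8, 0.2, -175.9]
force: [1.3, -7.6, 3.2]
gripper_width: 21.4
gripper_force: 20.0
```

```bash
python3 -m pendant '{"translation":[[1,0,0.35],[1,0,0.35],[1,0,0.4],[1,0,0.4],[0,0,0],[0,0,0],[0,0,0],[0,0,0]],"roll":[0,0,0,0,0,0,0,0],"hand":[215,215,215,215,215,215,215,215]}'
```

```text
time_s: 19.28
ee_pos: [549.4, -133.9, 206.2]
ee_rot: [-179.8, 0.1, -175.9]
force: [1.5, -7.1, 1.4]
gripper_width: 21.2
gripper_force: 20.0
```

```bash
python3 -m pendant '{"translation":[[2.5,0,1.4],[2.5,0,1.4],[2.4,0,1.6],[2.3,0,1.7],[2.2,0,1.9],[2.1,0,2],[1.9,0,2.1],[1.9,0,2.2]],"roll":[0,0,0,0,0,0,0,0],"hand":[215,215,215,215,215,215,215,215]}'
```

```text
time_s: 19.95
ee_pos: [531.9, -135.0, 191.8]
ee_rot: [-179.8, 0.2, -175.9]
force: [2.6, -6.6, 0.7]
gripper_width: 21.2
gripper_force: 20.0
```

```bash
python3 -m pendant '{"translation":[[1.6,0,2.4],[1.6,0,2.4],[1.3,0,2.5],[1.3,0,2.6],[1,0,2.7],[1,0,2.7],[0.7,0,2.8],[0.6,0,2.8]],"roll":[0,0,0,0,0,0,0,0],"hand":[215,215,215,215,215,215,215,215]}'; python3 -m pendant '{"translation":[[0,0,1],[0,0,1],[0,0,1],[0,0,0.5],[0,0,0.5],[0,0,0],[0,0,0],[0,0,0]],"roll":[0,0,0,0,0,0,0,0],"hand":[215,215,215,215,215,215,215,215]}'
```

```text
time_s: 20.62
ee_pos: [522.7, -135.5, 170.9]
ee_rot: [-179.9, 0.2, -175.9]
force: [2.3, -6.4, 0.6]
gripper_width: 21.0
gripper_force: 20.0
time_s: 21.28
ee_pos: [522.8, -135.5, 170.0]
ee_rot: [-179.8, 0.3, -175.9]
force: [-2.6, -6.6, 16.9]
gripper_width: 21.2
gripper_force: 20.0
```

```bash
python3 -m pendant '{"translation":[[0,0,0],[0,0,0],[0,0,0],[0,0,0],[0,0,0],[0,0,0],[0,0,0],[0,0,0]],"roll":[0,0,0,0,0,0,0,0],"hand":[125,125,125,125,125,125,125,125]}'; python3 -m pendant '{"translation":[[0,0,-5],[0,0,-10],[0,0,-15],[0,0,-20],[5,0,-20],[10,0,-20],[10,0,-15],[10,0,-5]],"roll":[0,0,0,0,0,0,0,0],"hand":[125,125,125,125,125,125,125,125]}'
python3 - <<'E'
from h import *
p=env.grab_frame("wrist"); cv2.imwrite("pics/w3.png",p["frame"][...,::-1]); C=cloud(p)
for l in("bolt_knob","hatch","staple"):
    for r in env.regions_of(p,l)[:1]:
        m=r["pixels"]&(p["z_map"]>0); q=C[m]
        print(l,round(r["score"],2),np.round(r["rect"]),np.round(np.median(q,0)),np.round(np.percentile(q,2,0)),np.round(np.percentile(q,98,0)))
E
```

```text
time_s: 21.95
ee_pos: [521.6, -134.3, 166.8]
ee_rot: [180.0, -0.0, -175.9]
force: [0.9, 0.3, -0.2]
gripper_width: 46.6
gripper_force: 0.0
time_s: 22.62
ee_pos: [487.6, -137.3, 280.5]
ee_rot: [-179.9, 0.3, -175.9]
force: [0.0, 0.4, -0.0]
gripper_width: 46.6
gripper_force: 0.0
bolt_knob 0.8 [321. 259.  33.  54.] [ 520. -136.  196.] [ 510. -146.  158.] [ 553. -126.  202.]
staple 0.73 [478. 253. 216. 203.] [488.   3. 151.] [442. -89. 149.] [618.  86. 156.]
```

View pics/w3.png

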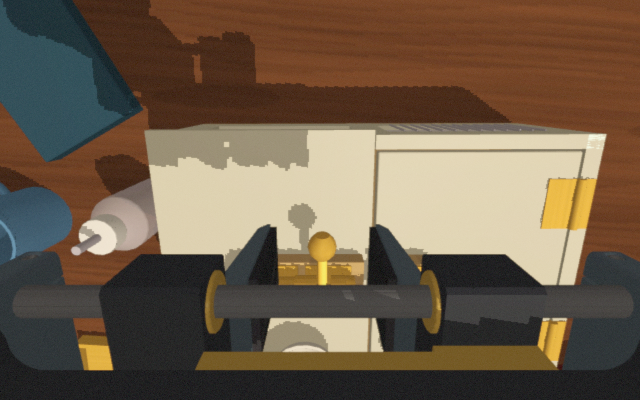

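The knob is at (322,246), turned down with its top at z≈202 and slid 48 mm forward. The hatch lies flush, and the robot is clear.

```bash
python3 -c "
from workcell import env
print(env.job_done())"
```

```text
the job is handed in; nothing more can be done
None
```

The hatch is shut and pressed onto its buffers, and the bolt is through the staple with its handle turned right down in the front notch (about 48 mm of slide); I handed the job in at about 23 s, without a last check on the jar, dish and other bystanders.

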